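# Find the full tin of screws by its weight

### The job

Only one of the three identical screw tins is full: going from the left stand to the right one, lift each tin a few centimetres clear of its stand to feel its weight, keeping the tins upright, and set the light ones back upright where they stood. Finish while holding the heaviest tin still and upright in the gripper, more than 12 cm clear of the bench, and do not let go of it. Leave everything else on the bench undisturbed.

Things in the scene. Friction and masses are not known exactly. Their poses are not given: they have to be found in the camera images.
- tin_a_center (a point): one of three outwardly identical closed round tins of screws (green with a yellow band, steel lid), 58 mm diameter (lid 60 mm, its top 13 mm), 75 mm high, upright on one of the three stands, which one varies; this point is on its axis, half-way up (37.5 mm above its underside), z axis up. The contents are packed tight. The one full tin weighs 0.67 to 0.83 kg, the other two 0.2 to 0.45 kg; which is full varies and cannot be seen
- tin_b_center (a point): one of three outwardly identical closed round tins of screws (green with a yellow band, steel lid), 58 mm diameter (lid 60 mm, its top 13 mm), 75 mm high, upright on one of the three stands, which one varies; this point is on its axis, half-way up (37.5 mm above its underside), z axis up. The contents are packed tight. The one full tin weighs 0.67 to 0.83 kg, the other two 0.2 to 0.45 kg; which is full varies and cannot be seen
- tin_c_center (a point): one of three outwardly identical closed round tins of screws (green with a yellow band, steel lid), 58 mm diameter (lid 60 mm, its top 13 mm), 75 mm high, upright on one of the three stands, which one varies; this point is on its axis, half-way up (37.5 mm above its underside), z axis up. The contents are packed tight. The one full tin weighs 0.67 to 0.83 kg, the other two 0.2 to 0.45 kg; which is full varies and cannot be seen
- stand_left: the left stand as the robot sees it (left is +y): a pale wood disc fixed to the bench, 92 mm diameter at its foot, 12 mm high, top flat; origin at the centre of its underside, on the bench. One tin stands on it, within 6 mm of its centre
- stand_middle: the middle stand as the robot sees it (left is +y): a red disc fixed to the bench, 92 mm diameter at its foot, 12 mm high, top flat; origin at the centre of its underside, on the bench. One tin stands on it, within 6 mm of its centre
- stand_right: the right stand as the robot sees it (left is +y): a dark wood disc fixed to the bench, 92 mm diameter at its foot, 12 mm high, top flat; origin at the centre of its underside, on the bench. One tin stands on it, within 6 mm of its centre
- wrench: bystander, loose, not to be disturbed: flat steel open-ended spanner, 180 mm long, lying on the bench beyond the stands, 8 mm high; origin on its underside, at the middle
- sanding_block: bystander, loose, not to be disturbed: cork block, 65 x 110 x 40 mm high, beyond the stands; origin on its underside, at the middle
- glue_bottle: bystander, loose, not to be disturbed: yellow bottle with a red cap, 170 mm high, 64 mm diameter, to the robot's left and beyond the stands; easily knocked over; origin on its underside, at the middle
- mug: bystander, loose, not to be disturbed: blue mug, 90 mm high, 80 mm across, to the right of the stands; origin on its underside, at the middle
- mallet: bystander, loose, not to be disturbed: hammer with a dark handle, 260 mm long, lying at the far right, about 30 mm high; origin on its underside, at the middle
- gouge: bystander, loose, not to be disturbed: turning gouge with a wooden handle, 360 mm long, lying left of the stands, 28 mm high; origin on its underside, where blade and handle meet

How it is judged:
By the outcome, as a careful person would: the job done as asked, in the order asked, and still so for the second after the job is handed in, while the arm keeps its last pose, push and grip.
It also fails if it takes over 67 s, if anything falls off the work surface, if the arm or the gripper's body presses on something with over 40 N, if the wrist force passes 120 N, or if a joint passes its speed limit or range.

### The arm

A 7-joint arm with a two-finger parallel gripper is mounted at the origin on the work surface. World frame = base frame: x ahead of the robot, y to its left, z up, the work surface at z = 0. Lengths are in m, angles in rad, forces in N, time in s.
With the tool pointing down it reaches from about 0.425 to 0.925 m from the base axis. Payload 6.8 kg.
Tool frame: the origin (TCP) lies on the mounting face of the last link; the fingertips stand 182 mm ahead of it and the grasp point (between the pads) lies 163 mm ahead of it; z points along the fingers, y is the line along which they close (so a half turn about z gives the same grasp; the last joint's range is limited). The gripper opens to 88 mm and grips with 3 to 60 N. Pads are 20 mm wide; open, the fingers measure 115 mm over their backs; the gripper's body (75 mm by 178 mm) begins 61 mm behind the grasp point.
Start: joints at [1.23, 0.477, 0.022, 1.555, -0.011, 1.109, -0.083], TCP at [0.156, -0.657, 0.405] pointing down, gripper open.
Joint ranges: [-2.96, 2.96], [-0.34, 2.1], [-1.41, 1.46], [0.24, 2.44], [-1.37, 4.51], [0.17, 1.92], [-2.96, 2.96]. Speed limits (rad/s): [2.39, 2.39, 3.14, 3.14, 3.14, 3.14, 3.14].

### API

Orientations are given as [roll, pitch, yaw] about the fixed x, y, z axes, in that order (R = Rz(yaw) Ry(pitch) Rx(roll)).
In Python, from cell import arm gives the robot as it stands.
- The arm moves only by the tool arm_command, never from a script. Its argument "rows" is a list of rows, each an object with "fingers": the closure, from -1 (fully open) to 1 (shut); "xyz": the shift along the tool's x, y, z in cm, a list of three; "turn": the turn, a rotation vector about the tool's x, y, z in rad, a list of three. A call has 1 to 10 rows; each row is the pose to reach, as a shift and turn from the pose commanded when the call began, along the tool's axes at that moment; what a row does not reach only later rows make up. A row lasts 1/10 s, in which the tool goes at most 50 mm and 8.59 degrees, less where a joint would pass 70% of its speed; a pose out of reach is approached as far as the arm can. A call with a gripper value outside its range is refused whole. The fingers move at their own pace and stop on an object; "squeeze" is the grip in N (left out, the last holds). Time passes only in rows, so rows that repeat a pose let the fingers close. It gives the time, the measured TCP pose, the force, the opening and the grip force at its end, in the units of the state.
- arm.read_state(): the state, without advancing time (a new reading comes with each control period).
- arm.snapshot(name): name is "scene" or "top"; returns a dict with "pixels" (400x640x3 uint8, red, green, blue), "fovy" (degrees; the focal length in pixels is half the picture's height over the tangent of half this angle, whatever the lens; pixels are square), "cx", "cy" (the principal point, pixels), "R" (3x3) and "t" (3): a world point X has camera coordinates R X + t. Camera axes: x right, y down, z forward; pixel columns grow to the right and rows downward; lengths in m; the calibration is good to about 2 mm. A picture is of the moment at which its call begins. There is no depth.
- arm.sign_off(): hands the job in; it is judged then, once.
The state is a dict: "t": time; "joints": joint angles; "qvel": joint speeds; "tau": joint torques, N m; "position": TCP position; "tcp_rot": TCP orientation; "ft_force": force on the tool from outside, world axes, zero at the start; "wrist_torque": the same for the moment, N m; "finger_gap": opening from 0.0 (shut) to 1.0 (fully open); "grip_force": force on a finger pad.
Only numpy, scipy, OpenCV 4.12 (cv2) and the standard library are available. Lean on these libraries where they do the work, as an engineer would, in place of code of your own. Each camera call takes 0.05 s, during which the arm holds its last target. There are 200 camera calls.

## Working session

There is one attempt and no reset: what is moved stays moved. The work goes in short steps, Python scripts to look and compute and a tool call to move; the robot and the scene stay as the last step left them, time stands still between calls to the robot, and variables do not carry over. Pictures are saved under pics/ and viewed, at most 10 in all, crops included, and the job is handed in when it is done.

Besides the shell and the picture viewer there is one more tool, called after "Request:" as name([rows], argument=value, ...), one row to a line, values as JSON. arm_command: Moves the arm, as the interface text tells. Its arguments: {"type":"object","properties":{"rows":{"type":"array","items":{"type":"object","properties":{"fingers":{"type":"number"},"xyz":{"type":"array","items":{"type":"number"}},"turn":{"type":"array","items":{"type":"number"}}}}},"squeeze":{"type":"number"}},"required":["rows"]}

```bash
ls; mkdir -p pics
python3 - <<'E'
from cell import arm
import cv2,numpy as np,pickle
s=arm.read_state();print({k:np.round(v,3).tolist() for k,v in s.items()})
d={}
for n in("scene","top"):
    p=arm.snapshot(n);d[n]=p;cv2.imwrite(f"pics/{n}0.png",p["pixels"][...,::-1]);print(n,p["fovy"],p["cx"],p["cy"],(-p["R"].T@p["t"]).round(3),p["R"].round(3).tolist())
pickle.dump(d,open("v0.pkl","wb"))
E
```

```text
pics
{'t': 0.0, 'joints': [1.23, 0.478, 0.022, 1.556, -0.011, 1.109, -0.083], 'qvel': [-0.0, 0.0, 0.001, 0.0, -0.001, -0.002, 0.001], 'tau': [-0.001, -58.284, 1.534, -27.261, -0.054, 0.017, 0.0], 'position': [0.156, -0.657, 0.404], 'tcp_rot': [-3.14, 0.0, 0.233], 'ft_force': [0.4, 0.009, -0.264], 'wrist_torque': [0.002, -0.003, -0.018], 'grip_force': 0.0, 'finger_gap': 0.997}
scene 45.31892081681853 318.7062938235097 201.38936730367965 [ 1.714 -0.309  1.035] [[0.257, 0.966, 0.023], [0.62, -0.147, -0.771], [-0.741, 0.212, -0.637]]
top 48.2395490946918 311.8392468656874 204.69547112895378 [ 4.840e-01 -1.000e-03  1.444e+00] [[0.002, -1.0, 0.007], [-0.995, -0.002, -0.099], [0.099, -0.007, -0.995]]
```

View pics/scene0.png

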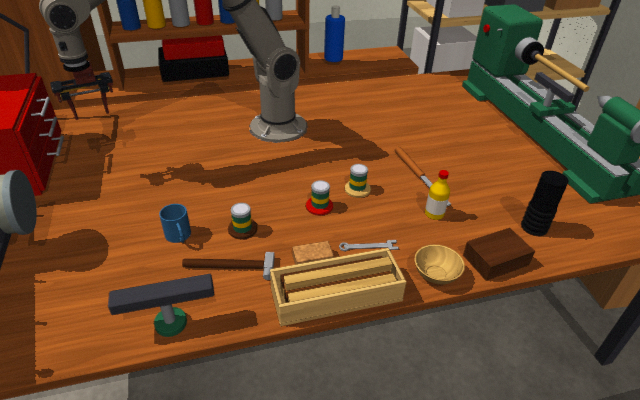

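View pics/top0.png

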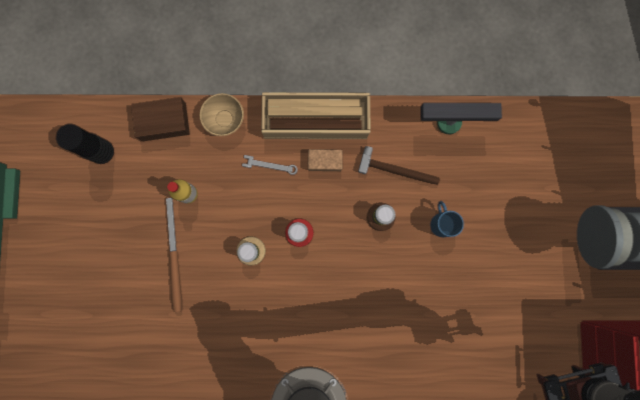

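The scene view has the tins at about (358,178), (320,195) and (241,218). In the top view their lids are at about (248,252) left, (298,232) middle and (385,214) right. The arm is parked at the right, clear of them.

```bash
cat > h.py <<'E'
import numpy as np,cv2
def ray(p,uv,z):
    f=200/np.tan(np.radians(p["fovy"])/2)
    d=p["R"].T@np.array([(uv[0]-p["cx"])/f,(uv[1]-p["cy"])/f,1]);c=-p["R"].T@p["t"]
    return c+d*(z-c[2])/d[2]
def lid(p,seed,r=16,z=.087):
    # lid: bright, low saturation blob near the seed
    h=cv2.cvtColor(p["pixels"],cv2.COLOR_RGB2HSV)
    m=((h[...,1]<60)&(h[...,2]>120)).astype(np.uint8)
    k=np.zeros_like(m);cv2.circle(k,seed,r,1,-1);m&=k
    c=max(cv2.findContours(m,0,1)[0],key=cv2.contourArea);hull=cv2.convexHull(c)
    w=np.array([ray(p,q,z) for q in hull[:,0].astype(float)])[:,:2]
    (x,y),R=cv2.minEnclosingCircle(w.astype(np.float32))
    M=cv2.moments(hull);cen=ray(p,(M["m10"]/M["m00"],M["m01"]/M["m00"]),z)
    return cen[:2].round(4),2000*R,np.array((x,y)).round(4)
SE={"scene":[(358,170),(320,187),(241,210)],"top":[(248,252),(298,232),(385,214)]}
E
python3 - <<'E'
import pickle;from h import *
d=pickle.load(open("v0.pkl","rb"))
for n in SE:
    for s in SE[n]: print(n,*lid(d[n],s))
p=d["top"];h=cv2.cvtColor(p["pixels"],cv2.COLOR_RGB2HSV)
for q in [(248,252),(255,262),(298,232),(310,236),(385,214),(375,222),(355,240)]: print(q,h[q[1],q[0]])
for nm,q,z in[("cap",(173,187),.17),("mug",(448,224),.09),("gouge end",(178,310),.01),("gouge tip",(170,200),.01),("block",(325,160),.04),("wrench",(296,170),0)]:print(nm,ray(p,q,z).round(3))
a=p["pixels"][170:290,220:410,::-1];b=d["scene"]["pixels"][150:250,200:390,::-1]
cv2.imwrite("pics/c0.png",np.vstack([cv2.resize(a,None,fx=3,fy=3),cv2.resize(b,None,fx=3,fy=3)[:240]]))
E
```

```text
scene [0.4723 0.1843] 59.984248131513596 [0.4715 0.1832]
scene [0.5348 0.0316] 57.93790519237518 [0.5342 0.0316]
scene [ 0.5883 -0.2348] 59.233587235212326 [ 0.5876 -0.2354]
top [0.4763 0.1855] 60.19711121916771 [0.4766 0.186 ]
top [0.5367 0.0331] 59.241920709609985 [0.5367 0.0329]
top [ 0.5913 -0.2342] 57.415977120399475 [ 0.5916 -0.234 ]
(248, 252) [150   4 185]
(255, 262) [ 18  98 158]
(298, 232) [150   4 187]
(310, 236) [  1 177 151]
(385, 214) [150   4 189]
(375, 222) [19 99 44]
(355, 240) [ 12 135 132]
cap [0.661 0.389 0.17 ]
mug [ 0.561 -0.424  0.09 ]
gouge end [0.293 0.41  0.01 ]
gouge tip [0.641 0.446 0.01 ]
block [ 0.767 -0.052  0.04 ]
wrench [0.742 0.041 0.   ]
```

View pics/c0.png

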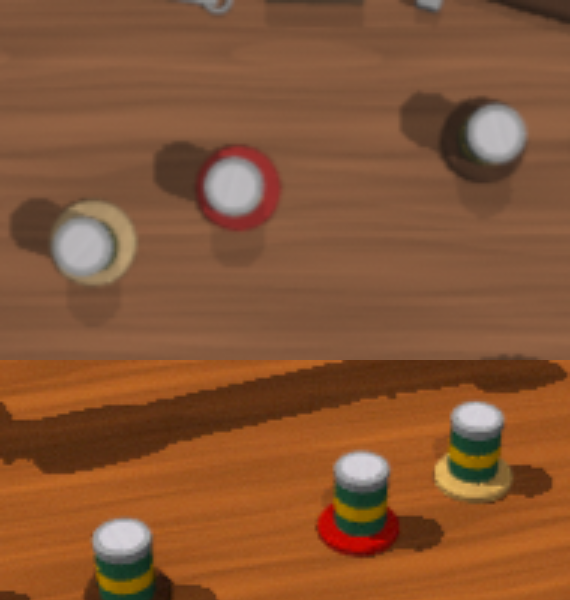

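The crop confirms clean lid masks. The lids measure 57–60 mm against the stated 60 mm, and the two views agree to about 4 mm. I'm averaging them: left (0.4745, 0.185), middle (0.536, 0.032), right (0.590, −0.2345). First I move high, via a waypoint.

Request:
arm_command([
  {"xyz": [4,-2.2,0],"turn": [0,0,-0.07],"fingers": -1},
  {"xyz": [8,-4.4,0],"turn": [0,0,-0.14],"fingers": -1},
  {"xyz": [12,-6.6,0],"turn": [0,0,-0.21],"fingers": -1},
  {"xyz": [16,-8.8,0],"turn": [0,0,-0.28],"fingers": -1},
  {"xyz": [20,-11,0],"turn": [0,0,-0.36],"fingers": -1},
  {"xyz": [24,-13.2,0],"turn": [0,0,-0.44],"fingers": -1},
  {"xyz": [28,-15.4,0],"turn": [0,0,-0.51],"fingers": -1},
  {"xyz": [32,-17.6,0],"turn": [0,0,-0.58],"fingers": -1},
  {"xyz": [36,-19.8,0],"turn": [0,0,-0.65],"fingers": -1},
  {"xyz": [40,-22,0],"turn": [0,0,-0.73],"fingers": -1},
])

```text
t: 1.1
position: [0.4951, -0.349, 0.4044]
tcp_rot: [-3.141, 0.0, 0.966]
ft_force: [1.7, -0.8, -0.2]
finger_gap: 0.998
grip_force: 0.0
```

```bash
cat > go.py <<'E'
# usage: go.py x y z yaw -> tool-frame shift (cm) and turn to that TCP pose
import sys,numpy as np;from cell import arm
from scipy.spatial.transform import Rotation as Ro
s=arm.read_state();x,y,z,w=map(float,sys.argv[1:5])
R=Ro.from_euler("xyz",s["tcp_rot"]);G=Ro.from_euler("xyz",[np.pi,0,w])
print("t",round(s["t"],2),"pos",np.round(s["position"],4),"rpy",np.round(s["tcp_rot"],3),"q",np.round(s["joints"],2))
print("F",np.round(s["ft_force"],2),"T",np.round(s["wrist_torque"],2),"tau",np.round(s["tau"],2),"gap",round(s["finger_gap"],3),"grip",round(s["grip_force"],1))
print("xyz",(100*R.inv().apply(np.array([x,y,z])-s["position"])).round(2),"turn",(R.inv()*G).as_rotvec().round(3))
E
python3 go.py .4745 .185 .36 1.94
```

```text
t 1.1 pos [ 0.4951 -0.349   0.4044] rpy [-3.141  0.     0.966] q [ 0.72  0.38 -0.28  1.71  0.12  1.07 -0.2 ]
F [ 1.74 -0.77 -0.22] T [-0.03 -0.03 -0.05] tau [ 2.910e+00 -5.326e+01 -1.790e+00 -2.507e+01 -3.500e-01  3.000e-02
 -2.000e-02] gap 0.998 grip 0.0
xyz [ 42.74 -32.08   4.45] turn [-0.001 -0.    -0.974]
```

Request:
arm_command([
  {"xyz": [4,-3,0],"turn": [0,0,-0.1]},
  {"xyz": [8,-6,0],"turn": [0,0,-0.2]},
  {"xyz": [12,-9,0],"turn": [0,0,-0.3]},
  {"xyz": [16,-12,0],"turn": [0,0,-0.4]},
  {"xyz": [20,-15,0],"turn": [0,0,-0.5]},
  {"xyz": [24,-18,0],"turn": [0,0,-0.6]},
  {"xyz": [28,-21,0],"turn": [0,0,-0.7]},
  {"xyz": [32,-24,0],"turn": [0,0,-0.8]},
  {"xyz": [36,-27,0],"turn": [0,0,-0.9]},
  {"xyz": [39,-29.3,1],"turn": [0,0,-0.97]},
])

```text
validation failed for argument at $.ro...
```

```bash
python3 go.py .4745 .185 .36 1.94
```

```text
t 1.1 pos [ 0.4951 -0.349   0.4044] rpy [-3.141  0.     0.966] q [ 0.72  0.38 -0.28  1.71  0.12  1.07 -0.2 ]
F [ 1.74 -0.77 -0.22] T [-0.03 -0.03 -0.05] tau [ 2.910e+00 -5.326e+01 -1.790e+00 -2.507e+01 -3.500e-01  3.000e-02
 -2.000e-02] gap 0.998 grip 0.0
xyz [ 42.74 -32.08   4.45] turn [-0.001 -0.    -0.974]
```

Each row needs a fingers value.

Request:
arm_command([
  {"xyz": [4,-3,0],"turn": [0,0,-0.1],"fingers": -1},
  {"xyz": [8,-6,0],"turn": [0,0,-0.2],"fingers": -1},
  {"xyz": [12,-9,0],"turn": [0,0,-0.3],"fingers": -1},
  {"xyz": [16,-12,0],"turn": [0,0,-0.4],"fingers": -1},
  {"xyz": [20,-15,0],"turn": [0,0,-0.5],"fingers": -1},
  {"xyz": [24,-18,0],"turn": [0,0,-0.6],"fingers": -1},
  {"xyz": [28,-21,0],"turn": [0,0,-0.7],"fingers": -1},
  {"xyz": [32,-24,0],"turn": [0,0,-0.8],"fingers": -1},
  {"xyz": [36,-27,0],"turn": [0,0,-0.9],"fingers": -1},
  {"xyz": [39,-29.3,1],"turn": [0,0,-0.97],"fingers": -1},
])

```text
t: 2.1
position: [0.4761, 0.1403, 0.3957]
tcp_rot: [3.139, -0.0, 1.938]
ft_force: [1.6, -0.5, -0.4]
finger_gap: 1.001
grip_force: 0.0
```

```bash
python3 go.py .4745 .185 .36 1.94
```

```text
t 2.1 pos [0.4761 0.1403 0.3957] rpy [ 3.139 -0.     1.938] q [ 0.2   0.27 -0.71  1.95  0.2   1.   -0.24]
F [ 1.59 -0.54 -0.37] T [-0.06 -0.12  0.03] tau [  3.21 -40.5   -4.41 -24.34  -0.66   0.45   0.52] gap 1.001 grip 0.0
xyz [4.23 1.45 3.57] turn [ 0.003 -0.    -0.002]
```

Request:
arm_command([
  {"xyz": [2.2,0.7,1.8],"turn": [0,0,0],"fingers": -1},
  {"xyz": [4.2,1.4,3.6],"turn": [0,0,0],"fingers": -1},
  {"xyz": [4.2,1.4,3.6],"turn": [0,0,0],"fingers": -1},
  {"xyz": [4.2,1.4,3.6],"turn": [0,0,0],"fingers": -1},
])

```text
t: 2.5
position: [0.4746, 0.181, 0.3584]
tcp_rot: [-3.14, 0.0, 1.934]
ft_force: [-0.4, -0.5, 0.4]
finger_gap: 1.0
grip_force: 0.0
```

```bash
python3 go.py .4745 .185 .2135 1.94
```

```text
t 2.5 pos [0.4746 0.181  0.3584] rpy [-3.14   0.     1.934] q [ 0.1   0.34 -0.7   1.96  0.27  0.94 -0.37]
F [-0.44 -0.52  0.4 ] T [-0.06 -0.11  0.03] tau [ -1.3  -39.52  -6.01 -23.33  -0.1   -0.08  -0.08] gap 1.0 grip 0.0
xyz [ 0.38  0.15 14.49] turn [-0.001  0.    -0.006]
```

Request:
arm_command([
  {"xyz": [0.4,0.1,3],"turn": [0,0,0],"fingers": -1},
  {"xyz": [0.4,0.1,6],"turn": [0,0,0],"fingers": -1},
  {"xyz": [0.4,0.1,9],"turn": [0,0,0],"fingers": -1},
  {"xyz": [0.4,0.1,11.5],"turn": [0,0,0],"fingers": -1},
  {"xyz": [0.4,0.1,13.5],"turn": [0,0,0],"fingers": -1},
  {"xyz": [0.4,0.1,14.5],"turn": [0,0,0],"fingers": -1},
  {"xyz": [0.4,0.1,14.5],"turn": [0,0,0],"fingers": -1},
  {"xyz": [0.4,0.1,14.5],"turn": [0,0,0],"fingers": -1},
])

```text
t: 3.3
position: [0.4749, 0.185, 0.2146]
tcp_rot: [3.14, 0.0, 1.932]
ft_force: [0.5, -0.3, 1.1]
finger_gap: 1.002
grip_force: 0.0
```

```bash
python3 go.py .4745 .185 .2135 1.94
python3 - <<'E'
from cell import arm;import cv2,numpy as np
a=arm.snapshot("scene")["pixels"][60:260,200:460,::-1];b=arm.snapshot("top")["pixels"][170:320,180:440,::-1]
cv2.imwrite("pics/g1.png",np.vstack([cv2.resize(x,None,fx=1.7,fy=1.7) for x in(a,b)]))
E
```

```text
t 3.3 pos [0.4749 0.185  0.2146] rpy [3.14  0.    1.932] q [-0.03  0.55 -0.58  2.06  0.48  0.66 -0.57]
F [ 0.5  -0.3   1.09] T [-0.04 -0.07  0.01] tau [ 3.000e-02 -4.735e+01 -6.260e+00 -1.627e+01 -1.000e-02 -1.000e-02
 -1.000e-02] gap 1.002 grip 0.0
xyz [ 0.01 -0.04  0.11] turn [ 0.001  0.    -0.008]
```

View pics/g1.png

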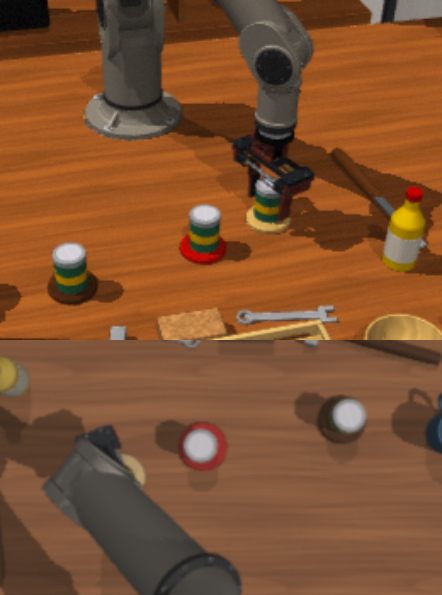

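The gripper straddles the left tin, which is at crop pixel (267,203), with one finger on each side and the neighbouring tins clear. I'm closing.

Request:
arm_command([
  {"xyz": [0,0,0],"turn": [0,0,0],"fingers": 0.1},
  {"xyz": [0,0,0],"turn": [0,0,0],"fingers": 0.3},
  {"xyz": [0,0,0],"turn": [0,0,0],"fingers": 1},
  {"xyz": [0,0,0],"turn": [0,0,0],"fingers": 1},
  {"xyz": [0,0,0],"turn": [0,0,0],"fingers": 1},
  {"xyz": [0,0,0],"turn": [0,0,0],"fingers": 1},
  {"xyz": [0,0,0],"turn": [0,0,0],"fingers": 1},
  {"xyz": [0,0,0],"turn": [0,0,0],"fingers": 1},
], squeeze=35)

```text
t: 4.2
position: [0.4744, 0.1855, 0.2139]
tcp_rot: [3.141, -0.0, 1.933]
ft_force: [0.7, -0.6, 2.2]
finger_gap: 0.675
grip_force: 35.0
```

```bash
python3 go.py .4745 .185 .2135 1.94
```

```text
t 4.2 pos [0.4744 0.1855 0.2139] rpy [ 3.141 -0.     1.933] q [-0.03  0.55 -0.58  2.06  0.48  0.66 -0.57]
F [ 0.66 -0.62  2.23] T [-0.07 -0.2   0.06] tau [ -0.1  -46.8   -6.35 -15.36  -0.12   0.08  -0.  ] gap 0.675 grip 35.0
xyz [-0.05 -0.01  0.04] turn [ 0.001 -0.    -0.007]
```

Request:
arm_command([
  {"xyz": [0,0,-0.5],"turn": [0,0,0],"fingers": 1},
  {"xyz": [0,0,-1.2],"turn": [0,0,0],"fingers": 1},
  {"xyz": [0,0,-2.2],"turn": [0,0,0],"fingers": 1},
  {"xyz": [0,0,-3.2],"turn": [0,0,0],"fingers": 1},
  {"xyz": [0,0,-4],"turn": [0,0,0],"fingers": 1},
  {"xyz": [0,0,-4.5],"turn": [0,0,0],"fingers": 1},
  {"xyz": [0,0,-4.5],"turn": [0,0,0],"fingers": 1},
  {"xyz": [0,0,-4.5],"turn": [0,0,0],"fingers": 1},
  {"xyz": [0,0,-4.5],"turn": [0,0,0],"fingers": 1},
  {"xyz": [0,0,-4.5],"turn": [0,0,0],"fingers": 1},
])

```text
t: 5.2
position: [0.4741, 0.1853, 0.2583]
tcp_rot: [-3.141, -0.0, 1.933]
ft_force: [0.9, -0.7, -3.7]
finger_gap: 0.675
grip_force: 35.0
```

Request:
arm_command([
  {"xyz": [0,0,0],"turn": [0,0,0],"fingers": 1},
  {"xyz": [0,0,0],"turn": [0,0,0],"fingers": 1},
  {"xyz": [0,0,0],"turn": [0,0,0],"fingers": 1},
  {"xyz": [0,0,0],"turn": [0,0,0],"fingers": 1},
  {"xyz": [0,0,0],"turn": [0,0,0],"fingers": 1},
])

```text
t: 5.7
position: [0.4742, 0.1853, 0.2586]
tcp_rot: [-3.142, -0.0, 1.933]
ft_force: [-0.6, 0.8, -3.6]
finger_gap: 0.675
grip_force: 35.0
```

```bash
python3 go.py .4745 .185 .2135 1.94
python3 - <<'E'
from cell import arm;import cv2,numpy as np
f=[]
for i in range(6):
    p=arm.snapshot("scene");f.append(arm.read_state()["ft_force"][2])
print(np.round(f,2),np.mean(f))
a=p["pixels"][60:260,200:460,::-1];cv2.imwrite("pics/g2.png",cv2.resize(a,None,fx=2,fy=2))
E
```

```text
t 5.7 pos [0.4742 0.1853 0.2586] rpy [-3.142 -0.     1.933] q [ 0.02  0.48 -0.63  2.04  0.41  0.75 -0.51]
F [-0.64  0.8  -3.57] T [ 0.02 -0.06  0.  ] tau [-1.000e-02 -4.736e+01 -6.780e+00 -1.996e+01 -4.000e-02 -2.000e-02
 -0.000e+00] gap 0.675 grip 35.0
xyz [-0.04  0.01  4.51] turn [-0.    -0.    -0.007]
[-2.83 -2.96 -3.84 -3.01 -3.23 -2.31] -3.0303656971537785
```

View pics/g2.png

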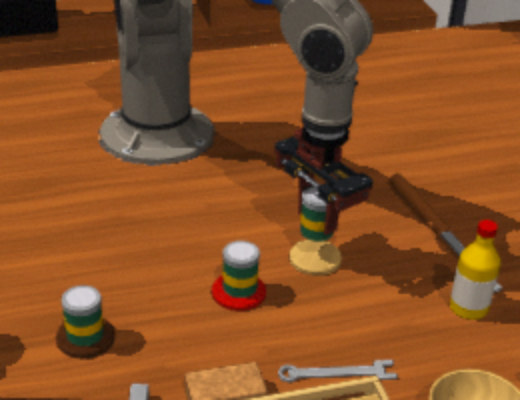

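The tin is lifted upright, with its base clear of the pale stand at (315,256). It pulls about 3 N, or 0.33 kg, so it is light. I'm setting it back.

Request:
arm_command([
  {"xyz": [0,0,0.8],"turn": [0,0,0],"fingers": 1},
  {"xyz": [0,0,1.8],"turn": [0,0,0],"fingers": 1},
  {"xyz": [0,0,2.7],"turn": [0,0,0],"fingers": 1},
  {"xyz": [0,0,3.4],"turn": [0,0,0],"fingers": 1},
  {"xyz": [0,0,3.9],"turn": [0,0,0],"fingers": 1},
  {"xyz": [0,0,4.2],"turn": [0,0,0],"fingers": 1},
  {"xyz": [0,0,4.4],"turn": [0,0,0],"fingers": 1},
  {"xyz": [0,0,4.5],"turn": [0,0,0],"fingers": 1},
  {"xyz": [0,0,4.5],"turn": [0,0,0],"fingers": 1},
  {"xyz": [0,0,4.5],"turn": [0,0,0],"fingers": 1},
])

```text
t: 7.0
position: [0.4743, 0.1854, 0.2139]
tcp_rot: [3.141, 0.0, 1.933]
ft_force: [-0.3, -0.4, -2.2]
finger_gap: 0.676
grip_force: 35.0
```

```bash
python3 go.py .4745 .185 .2135 1.94
```

```text
t 7.0 pos [0.4743 0.1854 0.2139] rpy [3.141 0.    1.933] q [-0.03  0.55 -0.58  2.06  0.48  0.66 -0.57]
F [-0.32 -0.38 -2.21] T [-0.12  0.14 -0.04] tau [ 1.000e-02 -4.929e+01 -6.710e+00 -1.758e+01  7.000e-02 -2.300e-01
  0.000e+00] gap 0.676 grip 35.0
xyz [-0.04  0.01  0.04] turn [ 0.     0.    -0.007]
```

Request:
arm_command([
  {"xyz": [0,0,0.1],"turn": [0,0,0],"fingers": 1},
  {"xyz": [0,0,0.1],"turn": [0,0,0],"fingers": 1},
  {"xyz": [0,0,0.1],"turn": [0,0,0],"fingers": 1},
])

```text
t: 7.3
position: [0.4743, 0.1856, 0.2138]
tcp_rot: [3.141, 0.001, 1.933]
ft_force: [-4.1, -1.8, 10.5]
finger_gap: 0.677
grip_force: 35.0
```

Request:
arm_command([
  {"xyz": [0,0,-0.05],"turn": [0,0,0],"fingers": 1},
  {"xyz": [0,0,-0.05],"turn": [0,0,0],"fingers": -1},
  {"xyz": [0,0,-0.05],"turn": [0,0,0],"fingers": -1},
  {"xyz": [0,0,-0.05],"turn": [0,0,0],"fingers": -1},
  {"xyz": [0,0,-0.05],"turn": [0,0,0],"fingers": -1},
  {"xyz": [0,0,-0.05],"turn": [0,0,0],"fingers": -1},
])

```text
t: 7.9
position: [0.4743, 0.1853, 0.2131]
tcp_rot: [3.142, -0.0, 1.933]
ft_force: [0.6, -0.1, -0.3]
finger_gap: 1.0
grip_force: 0.0
```

Request:
arm_command([
  {"xyz": [0,0,-1],"turn": [0,0,0],"fingers": -1},
  {"xyz": [0,0,-3],"turn": [0,0,0],"fingers": -1},
  {"xyz": [0,0,-6],"turn": [0,0,0],"fingers": -1},
  {"xyz": [0,0,-9],"turn": [0,0,0],"fingers": -1},
  {"xyz": [0,0,-11],"turn": [0,0,0],"fingers": -1},
  {"xyz": [0,0,-12],"turn": [0,0,0],"fingers": -1},
  {"xyz": [0,0,-12],"turn": [0,0,0],"fingers": -1},
])

```text
t: 8.6
position: [0.4745, 0.1855, 0.3346]
tcp_rot: [3.139, 0.0, 1.932]
ft_force: [0.2, 0.2, 0.5]
finger_gap: 0.997
grip_force: 0.0
```

```bash
python3 go.py .536 .032 .335 1.6
```

```text
t 8.6 pos [0.4745 0.1855 0.3346] rpy [3.139 0.    1.932] q [ 0.08  0.37 -0.7   1.98  0.31  0.89 -0.41]
F [0.22 0.15 0.5 ] T [-0.03 -0.11 -0.01] tau [  0.26 -42.97  -6.02 -23.02  -0.2    0.23   0.14] gap 0.997 grip 0.0
xyz [-16.53   0.32  -0.04] turn [ 0.003 -0.     0.332]
```

Request:
arm_command([
  {"xyz": [-2,0,0],"turn": [0,0,0.05],"fingers": -1},
  {"xyz": [-5.5,0.1,0],"turn": [0,0,0.12],"fingers": -1},
  {"xyz": [-9,0.2,0],"turn": [0,0,0.19],"fingers": -1},
  {"xyz": [-12.5,0.3,0],"turn": [0,0,0.26],"fingers": -1},
  {"xyz": [-15,0.3,0],"turn": [0,0,0.31],"fingers": -1},
  {"xyz": [-16.5,0.3,0],"turn": [0,0,0.33],"fingers": -1},
  {"xyz": [-16.5,0.3,0],"turn": [0,0,0.33],"fingers": -1},
  {"xyz": [-16.5,0.3,0],"turn": [0,0,0.33],"fingers": -1},
])

```text
t: 9.4
position: [0.5351, 0.0331, 0.3329]
tcp_rot: [-3.141, -0.001, 1.604]
ft_force: [0.4, 0.4, -0.0]
finger_gap: 0.998
grip_force: 0.0
```

```bash
python3 go.py .536 .032 .2135 1.6
python3 - <<'E'
from cell import arm;from h import *
p=arm.snapshot("scene");print(lid(p,SE["scene"][0]),lid(p,SE["scene"][1]))
p=arm.snapshot("top");print(lid(p,SE["top"][0]))
E
```

```text
t 9.4 pos [0.5351 0.0331 0.3329] rpy [-3.141e+00 -1.000e-03  1.604e+00] q [ 0.28  0.39 -0.57  1.93  0.26  0.9  -0.38]
F [ 0.44  0.4  -0.03] T [ 0.   -0.11 -0.03] tau [ 1.350e+00 -4.492e+01 -3.980e+00 -2.313e+01  6.000e-02  1.000e-02
  1.000e-02] gap 0.998 grip 0.0
xyz [-0.12  0.09 11.94] turn [-0.001 -0.001  0.004]
(array([0.4704, 0.1849]), 59.984248131513596, array([0.4715, 0.1832])) (array([0.5349, 0.0315]), 57.93790519237518, array([0.5342, 0.0316]))
(array([0.4742, 0.1861]), 59.96181070804596, array([0.4748, 0.1866]))
```

The left tin is back within 2 mm and upright. Now the middle one.

Request:
arm_command([
  {"xyz": [-0.1,0.1,2],"turn": [0,0,0],"fingers": -1},
  {"xyz": [-0.1,0.1,5],"turn": [0,0,0],"fingers": -1},
  {"xyz": [-0.1,0.1,8],"turn": [0,0,0],"fingers": -1},
  {"xyz": [-0.1,0.1,10.5],"turn": [0,0,0],"fingers": -1},
  {"xyz": [-0.1,0.1,11.9],"turn": [0,0,0],"fingers": -1},
  {"xyz": [-0.1,0.1,11.9],"turn": [0,0,0],"fingers": -1},
  {"xyz": [-0.1,0.1,11.9],"turn": [0,0,0],"fingers": -1},
])

```text
t: 10.2
position: [0.5368, 0.0319, 0.2148]
tcp_rot: [3.141, -0.0, 1.604]
ft_force: [-0.4, 0.8, -0.1]
finger_gap: 1.003
grip_force: 0.0
```

Request:
arm_command([
  {"xyz": [0,0,0],"turn": [0,0,0],"fingers": 0.1},
  {"xyz": [0,0,0],"turn": [0,0,0],"fingers": 0.3},
  {"xyz": [0,0,0],"turn": [0,0,0],"fingers": 1},
  {"xyz": [0,0,0],"turn": [0,0,0],"fingers": 1},
  {"xyz": [0,0,0],"turn": [0,0,0],"fingers": 1},
  {"xyz": [0,0,0],"turn": [0,0,0],"fingers": 1},
  {"xyz": [0,0,0],"turn": [0,0,0],"fingers": 1},
  {"xyz": [0,0,0],"turn": [0,0,0],"fingers": 1},
], squeeze=35)

```text
t: 11.0
position: [0.5366, 0.0312, 0.2146]
tcp_rot: [3.141, 0.0, 1.603]
ft_force: [-2.6, -0.8, 6.4]
finger_gap: 0.679
grip_force: 35.0
```

```bash
python3 go.py .536 .032 .2135 1.6
```

```text
t 11.0 pos [0.5366 0.0312 0.2146] rpy [3.141 0.    1.603] q [ 0.21  0.56 -0.48  2.    0.41  0.67 -0.5 ]
F [-2.59 -0.8   6.44] T [-0.1   0.29 -0.05] tau [ -0.2  -48.36  -5.24 -17.24   0.07  -0.57  -0.  ] gap 0.679 grip 35.0
xyz [ 0.09 -0.05  0.11] turn [0.    0.    0.003]
```

Request:
arm_command([
  {"xyz": [0,0,-0.5],"turn": [0,0,0],"fingers": 1},
  {"xyz": [0,0,-1.2],"turn": [0,0,0],"fingers": 1},
  {"xyz": [0,0,-2.2],"turn": [0,0,0],"fingers": 1},
  {"xyz": [0,0,-3.2],"turn": [0,0,0],"fingers": 1},
  {"xyz": [0,0,-4],"turn": [0,0,0],"fingers": 1},
  {"xyz": [0,0,-4.5],"turn": [0,0,0],"fingers": 1},
  {"xyz": [0,0,-4.5],"turn": [0,0,0],"fingers": 1},
  {"xyz": [0,0,-4.5],"turn": [0,0,0],"fingers": 1},
  {"xyz": [0,0,-4.5],"turn": [0,0,0],"fingers": 1},
  {"xyz": [0,0,-4.5],"turn": [0,0,0],"fingers": 1},
])

```text
t: 12.0
position: [0.5363, 0.0311, 0.2587]
tcp_rot: [-3.141, 0.0, 1.603]
ft_force: [0.5, 1.1, -1.9]
finger_gap: 0.675
grip_force: 35.0
```

Request:
arm_command([
  {"xyz": [0,0,0],"turn": [0,0,0],"fingers": 1},
  {"xyz": [0,0,0],"turn": [0,0,0],"fingers": 1},
  {"xyz": [0,0,0],"turn": [0,0,0],"fingers": 1},
  {"xyz": [0,0,0],"turn": [0,0,0],"fingers": 1},
  {"xyz": [0,0,0],"turn": [0,0,0],"fingers": 1},
])

```text
t: 12.5
position: [0.5365, 0.0312, 0.2592]
tcp_rot: [3.142, 0.0, 1.603]
ft_force: [0.0, 0.5, -1.8]
finger_gap: 0.676
grip_force: 35.0
```

```bash
python3 go.py .536 .032 .2135 1.6
python3 - <<'E'
from cell import arm;import cv2,numpy as np
f=[]
for i in range(6):
    p=arm.snapshot("scene");f.append(arm.read_state()["ft_force"][2])
print(np.round(f,2),np.mean(f))
a=p["pixels"][60:260,200:460,::-1];cv2.imwrite("pics/g3.png",cv2.resize(a,None,fx=2,fy=2))
E
```

```text
t 12.5 pos [0.5365 0.0312 0.2592] rpy [3.142 0.    1.603] q [ 0.24  0.5  -0.52  1.98  0.35  0.76 -0.46]
F [ 0.03  0.51 -1.82] T [-0.09 -0.03 -0.04] tau [-0.000e+00 -5.006e+01 -5.730e+00 -2.034e+01 -5.000e-02 -2.000e-02
 -0.000e+00] gap 0.676 grip 35.0
xyz [ 0.09 -0.05  4.57] turn [0.    0.    0.003]
[-2.67 -1.75 -2.37 -1.96 -2.9  -2.61] -2.374688872870878
```

View pics/g3.png

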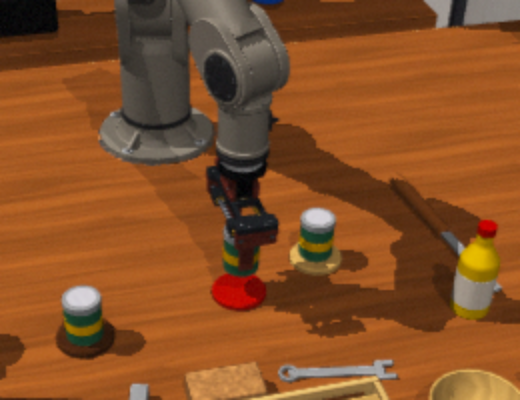

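The middle tin is lifted off the red disc at (239,291) and is upright. At about 2.4 N (0.24 kg) it is also light. The left tin stands as before. I'm setting the middle one back.

Request:
arm_command([
  {"xyz": [0,0,0.8],"turn": [0,0,0],"fingers": 1},
  {"xyz": [0,0,1.8],"turn": [0,0,0],"fingers": 1},
  {"xyz": [0,0,2.7],"turn": [0,0,0],"fingers": 1},
  {"xyz": [0,0,3.4],"turn": [0,0,0],"fingers": 1},
  {"xyz": [0,0,3.9],"turn": [0,0,0],"fingers": 1},
  {"xyz": [0,0,4.2],"turn": [0,0,0],"fingers": 1},
  {"xyz": [0,0,4.4],"turn": [0,0,0],"fingers": 1},
  {"xyz": [0,0,4.5],"turn": [0,0,0],"fingers": 1},
  {"xyz": [0,0,4.5],"turn": [0,0,0],"fingers": 1},
  {"xyz": [0,0,4.5],"turn": [0,0,0],"fingers": 1},
])

```text
t: 13.8
position: [0.5365, 0.0312, 0.2146]
tcp_rot: [3.141, 0.0, 1.603]
ft_force: [-2.3, -0.2, 4.8]
finger_gap: 0.673
grip_force: 35.0
```

Contact at +5 N, so it is seated. I'm releasing it and moving on.

Request:
arm_command([
  {"xyz": [0,0,0],"turn": [0,0,0],"fingers": -1},
  {"xyz": [0,0,0],"turn": [0,0,0],"fingers": -1},
  {"xyz": [0,0,0],"turn": [0,0,0],"fingers": -1},
  {"xyz": [0,0,0],"turn": [0,0,0],"fingers": -1},
  {"xyz": [0,0,0],"turn": [0,0,0],"fingers": -1},
])

```text
t: 14.3
position: [0.5366, 0.0311, 0.2142]
tcp_rot: [3.141, -0.0, 1.603]
ft_force: [0.4, 0.3, -0.6]
finger_gap: 0.999
grip_force: 0.0
```

Request:
arm_command([
  {"xyz": [0,0,-1],"turn": [0,0,0],"fingers": -1},
  {"xyz": [0,0,-3],"turn": [0,0,0],"fingers": -1},
  {"xyz": [0,0,-6],"turn": [0,0,0],"fingers": -1},
  {"xyz": [0,0,-9],"turn": [0,0,0],"fingers": -1},
  {"xyz": [0,0,-11],"turn": [0,0,0],"fingers": -1},
  {"xyz": [0,0,-12],"turn": [0,0,0],"fingers": -1},
  {"xyz": [0,0,-12],"turn": [0,0,0],"fingers": -1},
])

```text
t: 15.0
position: [0.5368, 0.0312, 0.3357]
tcp_rot: [3.139, 0.0, 1.603]
ft_force: [0.1, -0.1, -0.1]
finger_gap: 0.998
grip_force: 0.0
```

```bash
python3 go.py .59 -.2345 .335 1.2
```

```text
t 15.0 pos [0.5368 0.0312 0.3357] rpy [3.139 0.    1.603] q [ 0.29  0.39 -0.57  1.92  0.27  0.9  -0.38]
F [ 0.1  -0.13 -0.07] T [-0.04 -0.08  0.01] tau [  0.22 -46.53  -5.2  -23.47  -0.17   0.23   0.11] gap 0.998 grip 0.0
xyz [-26.73   4.47   0.08] turn [ 0.003 -0.     0.403]
```

Request:
arm_command([
  {"xyz": [-2,0.4,0],"turn": [0,0,0.04],"fingers": -1},
  {"xyz": [-6,1,0],"turn": [0,0,0.1],"fingers": -1},
  {"xyz": [-10,1.7,0],"turn": [0,0,0.16],"fingers": -1},
  {"xyz": [-14,2.4,0],"turn": [0,0,0.22],"fingers": -1},
  {"xyz": [-18,3,0],"turn": [0,0,0.28],"fingers": -1},
  {"xyz": [-22,3.7,0],"turn": [0,0,0.34],"fingers": -1},
  {"xyz": [-25,4.2,0],"turn": [0,0,0.38],"fingers": -1},
  {"xyz": [-26.7,4.5,0],"turn": [0,0,0.4],"fingers": -1},
  {"xyz": [-26.7,4.5,0],"turn": [0,0,0.4],"fingers": -1},
  {"xyz": [-26.7,4.5,0],"turn": [0,0,0.4],"fingers": -1},
])

```text
t: 16.0
position: [0.5898, -0.2332, 0.3333]
tcp_rot: [-3.14, -0.001, 1.204]
ft_force: [-0.3, 0.4, 0.4]
finger_gap: 1.0
grip_force: 0.0
```

```bash
python3 go.py .59 -.2345 .2145 1.2
python3 - <<'E'
from cell import arm;from h import *
p=arm.snapshot("scene");print(lid(p,SE["scene"][0]),lid(p,SE["scene"][1]))
p=arm.snapshot("top");print(lid(p,SE["top"][1]))
E
```

```text
t 16.0 pos [ 0.5898 -0.2332  0.3333] rpy [-3.140e+00 -1.000e-03  1.204e+00] q [ 0.56  0.51 -0.39  1.7   0.23  0.97 -0.28]
F [-0.27  0.42  0.38] T [-0.06 -0.03  0.01] tau [ 1.900e+00 -5.577e+01 -3.050e+00 -2.494e+01  1.000e-01  0.000e+00
  1.000e-02] gap 1.0 grip 0.0
xyz [-0.12  0.09 11.88] turn [-0.002 -0.001  0.004]
(array([0.4693, 0.1848]), 40.72149470448494, array([0.4697, 0.1849])) (array([0.535 , 0.0317]), 59.43705514073372, array([0.5333, 0.032 ]))
(array([0.5363, 0.0336]), 58.877065777778625, array([0.536 , 0.0333]))
```

Request:
arm_command([
  {"xyz": [-0.1,0.1,2],"turn": [0,0,0],"fingers": -1},
  {"xyz": [-0.1,0.1,5],"turn": [0,0,0],"fingers": -1},
  {"xyz": [-0.1,0.1,8],"turn": [0,0,0],"fingers": -1},
  {"xyz": [-0.1,0.1,10.5],"turn": [0,0,0],"fingers": -1},
  {"xyz": [-0.1,0.1,11.9],"turn": [0,0,0],"fingers": -1},
  {"xyz": [-0.1,0.1,11.9],"turn": [0,0,0],"fingers": -1},
  {"xyz": [-0.1,0.1,11.9],"turn": [0,0,0],"fingers": -1},
])

```text
t: 16.8
position: [0.5911, -0.2349, 0.216]
tcp_rot: [3.141, -0.0, 1.204]
ft_force: [-0.1, 0.1, -0.1]
finger_gap: 1.001
grip_force: 0.0
```

Request:
arm_command([
  {"xyz": [0,0,0],"turn": [0,0,0],"fingers": 0.1},
  {"xyz": [0,0,0],"turn": [0,0,0],"fingers": 0.3},
  {"xyz": [0,0,0],"turn": [0,0,0],"fingers": 1},
  {"xyz": [0,0,0],"turn": [0,0,0],"fingers": 1},
  {"xyz": [0,0,0],"turn": [0,0,0],"fingers": 1},
  {"xyz": [0,0,0],"turn": [0,0,0],"fingers": 1},
  {"xyz": [0,0,0],"turn": [0,0,0],"fingers": 1},
  {"xyz": [0,0,0],"turn": [0,0,0],"fingers": 1},
], squeeze=45)

```text
t: 17.6
position: [0.5899, -0.2353, 0.2156]
tcp_rot: [-3.14, 0.001, 1.203]
ft_force: [-4.8, 1.7, 4.7]
finger_gap: 0.678
grip_force: 45.0
```

```bash
python3 go.py .59 -.2345 .2145 1.2
```

```text
t 17.6 pos [ 0.5899 -0.2353  0.2156] rpy [-3.140e+00  1.000e-03  1.203e+00] q [ 0.53  0.66 -0.34  1.77  0.3   0.77 -0.33]
F [-4.84  1.66  4.72] T [ 0.24  0.79 -0.03] tau [-1.900e-01 -5.802e+01 -4.350e+00 -2.154e+01  2.300e-01 -1.380e+00
 -2.000e-02] gap 0.678 grip 45.0
xyz [ 0.08 -0.02  0.11] turn [-0.002  0.001  0.003]
```

Request:
arm_command([
  {"xyz": [0,0,-0.5],"turn": [0,0,0],"fingers": 1},
  {"xyz": [0,0,-1.2],"turn": [0,0,0],"fingers": 1},
  {"xyz": [0,0,-2.2],"turn": [0,0,0],"fingers": 1},
  {"xyz": [0,0,-3.2],"turn": [0,0,0],"fingers": 1},
  {"xyz": [0,0,-4],"turn": [0,0,0],"fingers": 1},
  {"xyz": [0,0,-4.5],"turn": [0,0,0],"fingers": 1},
  {"xyz": [0,0,-4.5],"turn": [0,0,0],"fingers": 1},
  {"xyz": [0,0,-4.5],"turn": [0,0,0],"fingers": 1},
  {"xyz": [0,0,-4.5],"turn": [0,0,0],"fingers": 1},
  {"xyz": [0,0,-4.5],"turn": [0,0,0],"fingers": 1},
])

```text
t: 18.6
position: [0.5904, -0.2356, 0.2596]
tcp_rot: [-3.141, 0.0, 1.203]
ft_force: [0.1, 0.7, -7.0]
finger_gap: 0.673
grip_force: 45.0
```

Request:
arm_command([
  {"xyz": [0,0,0],"turn": [0,0,0],"fingers": 1},
  {"xyz": [0,0,0],"turn": [0,0,0],"fingers": 1},
  {"xyz": [0,0,0],"turn": [0,0,0],"fingers": 1},
  {"xyz": [0,0,0],"turn": [0,0,0],"fingers": 1},
  {"xyz": [0,0,0],"turn": [0,0,0],"fingers": 1},
])

```text
t: 19.1
position: [0.5906, -0.2356, 0.2601]
tcp_rot: [-3.142, 0.0, 1.203]
ft_force: [-0.5, 0.8, -7.2]
finger_gap: 0.677
grip_force: 45.0
```

```bash
python3 go.py .59 -.2345 .2145 1.2
```

```text
t 19.1 pos [ 0.5906 -0.2356  0.2601] rpy [-3.142  0.     1.203] q [ 0.55  0.6  -0.36  1.75  0.27  0.84 -0.31]
F [-0.53  0.84 -7.15] T [-0.08 -0.01 -0.04] tau [-0.000e+00 -6.378e+01 -5.230e+00 -2.450e+01 -6.000e-02 -1.000e-02
  0.000e+00] gap 0.677 grip 45.0
xyz [ 0.08 -0.09  4.56] turn [-0.     0.     0.003]
```

This one pulls 7.1 N, or 0.73 kg, so it is the full tin. I'm raising it 13 cm more, which puts its base at about 0.187 m, and holding.

Request:
arm_command([
  {"xyz": [0,0,-0.6],"turn": [0,0,0],"fingers": 1},
  {"xyz": [0,0,-2],"turn": [0,0,0],"fingers": 1},
  {"xyz": [0,0,-4],"turn": [0,0,0],"fingers": 1},
  {"xyz": [0,0,-6],"turn": [0,0,0],"fingers": 1},
  {"xyz": [0,0,-8],"turn": [0,0,0],"fingers": 1},
  {"xyz": [0,0,-10],"turn": [0,0,0],"fingers": 1},
  {"xyz": [0,0,-11.5],"turn": [0,0,0],"fingers": 1},
  {"xyz": [0,0,-12.5],"turn": [0,0,0],"fingers": 1},
  {"xyz": [0,0,-13],"turn": [0,0,0],"fingers": 1},
  {"xyz": [0,0,-13],"turn": [0,0,0],"fingers": 1},
])

```text
t: 20.1
position: [0.5906, -0.2356, 0.3906]
tcp_rot: [3.141, 0.0, 1.203]
ft_force: [-0.8, 0.0, -7.9]
finger_gap: 0.672
grip_force: 45.0
```

Request:
arm_command([
  {"xyz": [0,0,0],"turn": [0,0,0],"fingers": 1},
  {"xyz": [0,0,0],"turn": [0,0,0],"fingers": 1},
  {"xyz": [0,0,0],"turn": [0,0,0],"fingers": 1},
  {"xyz": [0,0,0],"turn": [0,0,0],"fingers": 1},
  {"xyz": [0,0,0],"turn": [0,0,0],"fingers": 1},
  {"xyz": [0,0,0],"turn": [0,0,0],"fingers": 1},
  {"xyz": [0,0,0],"turn": [0,0,0],"fingers": 1},
])

```text
t: 20.8
position: [0.5906, -0.2356, 0.3901]
tcp_rot: [-3.142, 0.0, 1.203]
ft_force: [0.1, 0.1, -7.1]
finger_gap: 0.677
grip_force: 45.0
```

```bash
python3 go.py .59 -.2345 .39 1.2
python3 - <<'E'
from cell import arm;from h import *
p=arm.snapshot("scene");cv2.imwrite("pics/f.png",p["pixels"][...,::-1])
p=arm.snapshot("top");print(lid(p,SE["top"][0]),lid(p,SE["top"][1]))
E
```

```text
t 20.8 pos [ 0.5906 -0.2356  0.3901] rpy [-3.142  0.     1.203] q [ 0.58  0.46 -0.4   1.65  0.2   1.08 -0.25]
F [ 0.13  0.13 -7.07] T [-0.06 -0.04  0.03] tau [ -0.   -59.53  -4.71 -29.4   -0.07  -0.    -0.  ] gap 0.677 grip 45.0
xyz [ 0.08 -0.09  0.01] turn [-0.     0.     0.003]
(array([0.4733, 0.1808]), 49.57446828484535, array([0.4731, 0.1815])) (array([0.5363, 0.0336]), 58.877065777778625, array([0.536 , 0.0333]))
```

View pics/f.png

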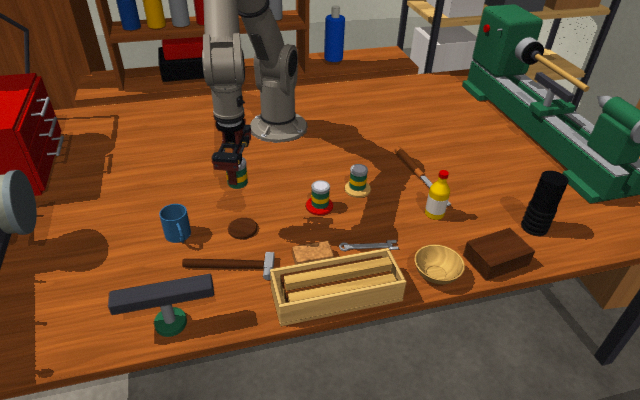

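The full tin is held upright in the gripper at (237,174). The left (358,180) and middle (320,196) tins stand upright on their stands, with the arm's shadow falling on the left lid. Everything else is where it was.

```bash
python3 -c "
from cell import arm;print(arm.sign_off())"
```

```text
the job is handed in; nothing more can be done
None
```

The right-hand tin is the full one (about 0.73 kg); I handed the job in with it held still and upright about 19 cm above the bench, the two light tins (about 0.33 and 0.24 kg) back upright on their stands, and nothing else visibly moved.

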